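# Put the tea rusks away: open the rusk box and tip the tray into it

## Robot

A 6-joint arm with a two-finger parallel gripper is mounted at the origin on the work surface. World frame = base frame: x ahead of the robot, y to its left, z up, the work surface at z = 0. Lengths are in mm, angles in rad, forces in N, time in s.
With the tool pointing down it reaches from about 275 to 850 mm from the base axis. Payload 5.2 kg.
Tool frame: the origin (TCP) lies between the finger pads; the fingertips stand 11 mm ahead of it and the grasp point (between the pads) lies 8 mm behind it; z points along the fingers, y is the line along which they close (so a half turn about z gives the same grasp; the last joint's range is limited). The gripper opens to 85 mm and grips with 20 to 120 N. Pads are 22 mm wide; open, the fingers measure 114 mm over their backs; the gripper's body (76 mm by 85 mm) begins 54 mm behind the grasp point. The pads swing forward as they close: fully open they stand 13 mm farther back than shut.
Start: joints at [-0.203, 0.259, 1.535, -0, 1.348, -0.203], TCP at [550.005, 0.023, 242.31] pointing down, gripper open.
Joint ranges: [-3.14, 3.14], [-0.91, 2.08], [0.19, 2.58], [-1.22, 4.36], [0.22, 2.71], [-3.12, 3.12]. Speed limits (rad/s): [2.57, 2.57, 3.14, 3.14, 3.14, 3.14].

## Interface

Orientations are given as a rotation vector (axis times angle).
In Python, from cell import robot, vision gives the robot as it stands.
- The arm moves only by the tool drive_tool, never from a script. Its argument "commands" is a list that holds one entry, the list of rows, each a list of 7 numbers: the shift along the tool's x, y, z in m, then the turn, a rotation vector about the tool's x, y, z in degrees, then the opening, from 0 (shut) to 1 (fully open). In form: [[[dx, dy, dz, rx, ry, rz, hand], ...]]. A call has 1 to 20 rows; each row is the pose to reach, as a shift and turn from the pose commanded when the call began, along the tool's axes at that moment; what a row does not reach only later rows make up. A row lasts 1/10 s, in which the tool goes at most 50 mm and 8.59 degrees, less where a joint would pass 70% of its speed; a pose out of reach is approached as far as the arm can. A call with a gripper value outside its range is refused whole. The fingers move at their own pace and stop on an object; "newtons" is the grip in N (left out, the last holds). Time passes only in rows, so rows that repeat a pose let the fingers close. It gives the time, the measured TCP pose, the force, the opening and the grip force at its end, in the units of the state.
- robot.read_state(): the state, without advancing time (a new reading comes with each control period).
- vision.grab_frame(name): name is "scene" or "side" or "wrist"; returns the picture (384x512x3 uint8, red, green, blue); there is no depth.
- vision.camera_info(name): a dict with "fx", "fy", "cx", "cy" (pixels), "R" (3x3) and "t" (3): a world point X has camera coordinates R X + t. Camera axes: x right, y down, z forward; pixel columns grow to the right and rows downward; lengths in mm; the calibration is good to about 2 mm. A picture is of the moment at which its call begins: read the wrist's pose just before it. camera_info takes no time and is no camera call; for the wrist camera it gives the pose at the moment of the call.
- robot.job_done(): hands the job in; it is judged then, once.
The state is a dict: "time": time; "joints": joint angles; "qd": joint speeds; "effort": joint torques, N m; "tcp_pos": TCP position; "ee_rot": TCP orientation; "contact_force": force on the tool from outside, world axes, zero at the start; "moment": the same for the moment, N m; "opening": finger opening in mm; "grasp_force": force on a finger pad.
Only numpy, scipy, OpenCV 4.12 (cv2) and the standard library are available. Lean on these libraries where they do the work, as an engineer would, in place of code of your own. Each camera call takes 0.05 s, during which the arm holds its last target. There are 200 camera calls.

## Task

Slide the brown hatch on the steel rusk box all the way to its end stop, so that the storage well is open. Then take the wooden tray by its handle, tip it over the well so that all three rusks slide off into it, and set the empty tray back down flat and right way up on the blue board before letting go of it. Leave the hatch fully open, and do not disturb the cups, jug, jar or strainer.

Things in the scene. Friction and masses are not known exactly. Their poses are not given: they have to be found in the camera images.
- bin: Fixed steel rusk box, 170 mm along x, 330 mm along y, 110 mm high to the top of its side rails. Origin: centre of its underside. Its -y half is an open-topped storage well under a brown sliding hatch; its +y half has a fixed roof 100 mm high. Axes: z up, x roughly away from the robot, y towards the roofed half.
- bin_mouth (a point): Centre of the storage well's opening, level with the box's rim 110 mm above the blue board, 80 mm from the box's centre along its -y. The well is 154 mm square inside (walls 6 to 8 mm) and 104 mm deep. Axes as bin.
- bin_in (a point): Centre of the inner floor of that storage well, 104 mm straight below bin_mouth, same axes.
- hatch (a joint): Travel in m of the brown sliding hatch of the rusk box: 0 = covers the well fully, 0.16 = end stop, hatch wholly over the roofed half and the well fully open. It slides along the box's +y between two low rails and stays where it is left; it takes about 2 N to move.
- hatch_grip (a point): Middle of the upright brown grip bar at the centre of the hatch, 129 mm above the board. The bar is 64 mm long along the box's x and 16 mm thick along its y, and stands from the hatch plate (106 mm above the board) to 148 mm. Axes as bin; moves with the hatch. At the end stop this point lies 160 mm along the box's +y from the well's centre.
- tray_grip (a point): Centre of the dark handle of the loose wooden tray (about 160 g, 200 mm long overall), 32 mm above the tray's underside. The handle sticks out level from the tray's 44 mm high back wall, is 26 mm wide, 24 mm thick, about 60 mm long, this point half-way along it. Axes: z up, x out along the handle away from the tray.
- tray_lip (a point): Middle of the tray's open end, on the floor's upper face: 173 mm from tray_grip along the tray's -x and 24 mm lower. The tray's floor is 140 mm long, 110 mm wide, 8 mm thick, with side walls 30 mm high, 94 mm apart. Pieces slide out over this edge when the handle end is raised enough (sliding starts at 26 to 34 degrees of tilt). Axes as tray_grip.
- rusk1_c (a point): Centre of a loose golden-brown rusk, 34 x 62 x 18 mm, 20 g, lying flat in the tray, long side across it (number 1 of 3, number 1 nearest the tray's open end).
- rusk2_c (a point): Centre of a loose golden-brown rusk, 34 x 62 x 18 mm, 20 g, lying flat in the tray, long side across it (number 2 of 3, number 1 nearest the tray's open end).
- rusk3_c (a point): Centre of a loose golden-brown rusk, 34 x 62 x 18 mm, 20 g, lying flat in the tray, long side across it (number 3 of 3, number 1 nearest the tray's open end).
- cup1_c (a point): Centre of a small loose steel tea cup, 62 mm across and 60 mm high, upright on the board; not part of the job.
- cup2_c (a point): Centre of a small loose steel tea cup, 62 mm across and 60 mm high, upright on the board; not part of the job.
- cup3_c (a point): Centre of a small loose steel tea cup, 62 mm across and 60 mm high, upright on the board; not part of the job.
- cup4_c (a point): Centre of a small loose steel tea cup, 62 mm across and 60 mm high, upright on the board; not part of the job.
- jug_c (a point): Centre of the loose glass milk jug, 84 mm across, 130 mm high, handle at one side; not part of the job.
- jar_c (a point): Centre of the loose clear plastic jar with brown lid, 84 mm across, 130 mm high; not part of the job.
- strainer_c (a point): Centre of the bowl of the loose steel tea strainer, lying face down, bowl 76 mm across and 34 mm high, with a thin handle reaching 150 mm along its x; not part of the job.
There are look-alikes about, which are no part of the job. Of the things shaped like the part that bears tray_grip, the wooden one is meant. Leave any white look-alike of the part that bears rusk2_c alone.

How it is judged (in metres and radians):
On the way, in this order (a step that is already met when the one before it is completed fails the run):
1. the hatch is slid open to its end stop (within 5 mm) (value of joint hatch above 0.155 m), for 0.2 s.
2. all three rusks are in the well while the tray is still tipped (more than about 17 degrees) (x of rusk1_c in the frame of bin_in between -0.077 and 0.077 m and y of rusk1_c in the frame of bin_in between -0.077 and 0.077 m and z of each of rusk1_c, rusk2_c, rusk3_c in the frame of bin_in below 0.085 m and x of rusk2_c in the frame of bin_in between -0.077 and 0.077 m and y of rusk2_c in the frame of bin_in between -0.077 and 0.077 m and x of rusk3_c in the frame of bin_in between -0.077 and 0.077 m and y of rusk3_c in the frame of bin_in between -0.077 and 0.077 m and angle between tray_grip's own z axis and vertical above 0.3 rad), for 0.1 s.
3. the tray is back down flat on the board with the gripper still at its handle (angle between tray_grip's own z axis and vertical below 0.12 rad and height (world z) of tray_grip below 0.04 m and distance between the grasp point and tray_grip below 0.06 m), for 0.1 s.
At the end, for the whole second after the job is handed in: All three rusks lie in the storage well (centres inside its walls and below its rim), the tray rests right way up and flat on the board (within 7 degrees, handle centre below 40 mm), released, and the hatch is within 5 mm of its open end stop (x of rusk1_c in the frame of bin_in between -0.077 and 0.077 m and y of rusk1_c in the frame of bin_in between -0.077 and 0.077 m and z of each of rusk1_c, rusk2_c, rusk3_c in the frame of bin_in below 0.085 m and x of rusk2_c in the frame of bin_in between -0.077 and 0.077 m and y of rusk2_c in the frame of bin_in between -0.077 and 0.077 m and x of rusk3_c in the frame of bin_in between -0.077 and 0.077 m and y of rusk3_c in the frame of bin_in between -0.077 and 0.077 m and angle between tray_grip's own z axis and vertical below 0.12 rad and height (world z) of tray_grip below 0.04 m and value of joint hatch above 0.155 m); the robot touches nothing.
It fails at once if a cup is moved more than 35 mm or tipped over (distance of any of cup1_c, cup2_c, cup3_c, cup4_c from where it was at the start of the episode above 0.035 m or angle between any of cup1_c, cup2_c, cup3_c, cup4_c's own z axis and vertical above 0.6 rad).
It fails at once if the jug is moved more than 35 mm or tipped over (distance of jug_c from where it was at the start of the episode above 0.035 m or angle between jug_c's own z axis and vertical above 0.6 rad).
It fails at once if the jar is moved more than 35 mm or tipped over (distance of jar_c from where it was at the start of the episode above 0.035 m or angle between jar_c's own z axis and vertical above 0.6 rad).
It fails at once if the strainer is moved more than 35 mm or tipped over (distance of strainer_c from where it was at the start of the episode above 0.035 m or angle between strainer_c's own z axis and vertical above 0.6 rad).
It also fails if it takes over 64 s, if anything falls off the work surface, if the arm or the gripper's body presses on something with over 40 N, if the wrist force passes 120 N, or if a joint passes its speed limit or range.

## Working session

There is one attempt and no reset: what is moved stays moved. The work goes in short steps, Python scripts to look and compute and a tool call to move; the robot and the scene stay as the last step left them, time stands still between calls to the robot, and variables do not carry over. Pictures are saved under pics/ and viewed, at most 10 in all, crops included, and the job is handed in when it is done.

Besides the shell and the picture viewer there is one more tool, called after "Request:" by a JSON object that holds its "method" and its "body", one argument or row to a line. drive_tool: Moves the arm, as the interface text tells. Its arguments: {"type":"object","properties":{"commands":{"type":"array"},"newtons":{"type":"number"}},"required":["commands"]}

```bash
mkdir -p pics; python3 - <<'E'
from cell import robot, vision
import cv2,numpy as np
for n in("scene","side"):
    f=vision.grab_frame(n); np.save(f"pics/{n}.npy",f); cv2.imwrite(f"pics/{n}.png",cv2.resize(f[:,:,::-1],(800,600),interpolation=cv2.INTER_CUBIC))
    print(n,vision.camera_info(n))
s=robot.read_state();print(s)
E
```

```text
scene {'fx': 465.46246141734173, 'fy': 465.46246141734173, 'cx': 255.50981654517648, 'cy': 191.40541158653332, 'R': array([[ 0.78153273,  0.62369232,  0.01464524],
       [ 0.49675253, -0.60792312, -0.61940811],
       [-0.3774169 ,  0.49136276, -0.78493255]]), 't': array([-408.98570376, -228.32561323, 1617.67752904])}
side {'fx': 470.358423482946, 'fy': 470.358423482946, 'cx': 254.95219661338422, 'cy': 200.41861654376154, 'R': array([[ 0.75319398, -0.65768294, -0.01232762],
       [-0.39642564, -0.43888139, -0.8063683 ],
       [ 0.52492431,  0.61223874, -0.5912852 ]]), 't': array([-463.09714635,  277.83940099, 1044.96421795])}
{'time': 0.1, 'joints': array([-2.02807592e-01,  2.59259937e-01,  1.53602727e+00,  7.18410213e-06,
        1.34800031e+00, -2.02806527e-01]), 'qd': array([ 0.00047876, -0.00158668, -0.00217024,  0.00013403,  0.00028379,
        0.00033383]), 'effort': array([ 3.02140717e-03, -4.46967566e+01, -2.91247433e+01, -1.80583206e-04,
        6.27233181e-03, -7.21271704e-05]), 'tcp_pos': array([5.49518686e+02, 1.20731085e-01, 2.41541775e+02]), 'ee_rot': array([-2.22044071e+00, -2.22043480e+00,  1.45490965e-03]), 'contact_force': array([ 0.18956843,  0.01814678, -0.29548202]), 'moment': array([-0.00160326,  0.02517844,  0.02283659]), 'grasp_force': 0.0, 'opening': 85.63538544005672}
```

View pics/scene.png

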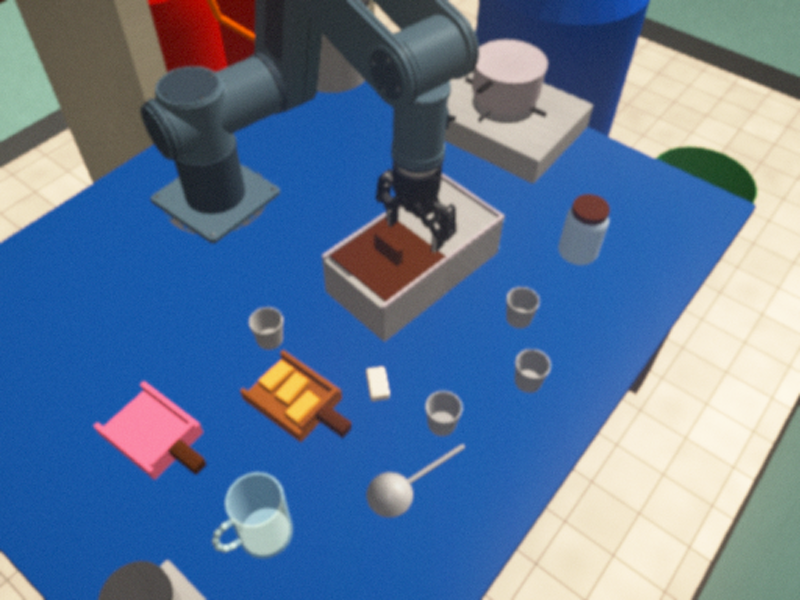

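View pics/side.png

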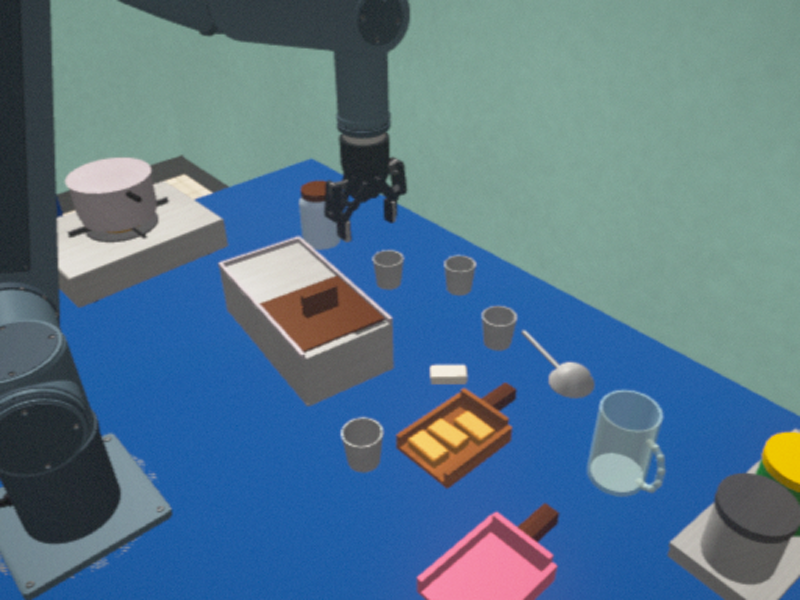

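The scene view (800x600) shows these candidates for the handle: wooden tray handle (334,418), pink tray handle (187,456). Candidates for the rusks: yellow rusks (276,376), (291,387), (303,405), and the white block (378,383). I choose the wooden tray with the yellow rusks. The hatch bar is at (390,247). In the side view the wooden handle is at (498,398) and the bar at (320,298).

```bash
cat > h.py <<'E'
import numpy as np,cv2
from cell import robot,vision
def cast(ci,p,z):
    R,t=np.array(ci['R']),np.array(ci['t']); c=-R.T@t
    d=R.T@np.array([(p[0]-ci['cx'])/ci['fx'],(p[1]-ci['cy'])/ci['fy'],1]); return c+d*(z-c[2])/d[2]
def tri(c1,p1,c2,p2):
    A=[]
    for ci,p in((c1,p1),(c2,p2)):
        P=np.array([[ci['fx'],0,ci['cx']],[0,ci['fy'],ci['cy']],[0,0,1]])@np.c_[ci['R'],ci['t']]; A.append(P)
    X=cv2.triangulatePoints(A[0],A[1],np.array(p1,float).reshape(2,1),np.array(p2,float).reshape(2,1))[:,0]; return X[:3]/X[3]
def hsv(f): return cv2.cvtColor(f,cv2.COLOR_RGB2HSV)
def blobs(m,amin=20):
    n,l,s,c=cv2.connectedComponentsWithStats(m.astype(np.uint8),connectivity=4)
    return [(s[i,4],c[i].round(1),s[i,:4],l==i) for i in range(1,n) if s[i,4]>=amin]
E
python3 - <<'E'
from h import *
np.set_printoptions(precision=1,suppress=True)
ci={n:vision.camera_info(n) for n in("scene","side")}
k=.64
pts=dict(bar=((390,247),(320,298)),c_mm=((324,258),(308,358)),c_pm=((386,308),(391,322)),c_pp=((503,215),(300,240)),c_mp=((441,180),(221,265)),
 h=((334,418),(498,398)),cup_l=((267,327),(362,443)),cupr=((443,413),(498,327)),white=((378,383),(448,374)),str=((390,494),(571,378)))
for n,(a,b) in pts.items(): print(n,tri(ci['scene'],np.array(a)*k,ci['side'],np.array(b)*k))
for n in ci:
    f=np.load(f"pics/{n}.npy");H=hsv(f)
    print(n,f[int((418 if n=='scene' else 398)*k),int((334 if n=='scene' else 498)*k)],f[int((247 if n=='scene' else 298)*k),int((390 if n=='scene' else 320)*k)])
    print('rusk');[print(b[:3],cast(ci[n],b[1],26)) for b in blobs((abs(H[...,0].astype(int)-20)<6)&(H[...,1]>110)&(H[...,2]>170))]
    print('dark');[print(b[:3],cast(ci[n],b[1],38)) for b in blobs(((H[...,0]<12)|(H[...,0]>172))&(H[...,1]>100)&(H[...,2]<95))]
E
python3 - <<'E'
import numpy as np,cv2
a=np.load('pics/scene.npy');b=np.load('pics/side.npy')
A=cv2.resize(a[215:290,140:260],(400,250));B=cv2.resize(b[235:315,245:345],(400,320))
o=np.zeros((320,800,3),np.uint8);o[:250,:400]=A;o[:,400:]=B;cv2.imwrite('pics/crop.png',o[:,:,::-1])
E
```

```text
bar [470.4  34.9 127.9]
c_mm [379.5 -51.3 103.2]
c_pm [541.2 -64.2  97.8]
c_pp [578.9 256.2 104.2]
c_mp [416.3 271.7 101.7]
h [ 590.8 -265.7   33.8]
cup_l [ 366.8 -200.3   35.2]
cupr [ 729.  -139.6   33.5]
white [ 593.7 -151.2    7.6]
str [ 742.3 -299.1    6.3]
scene [105  56  39] [62 39 34]
rusk
(np.int32(737), array([185.7, 249.3]), array([166, 231,  39,  39], dtype=int32)) [ 488.5 -265.3   26. ]
dark
(np.int32(38), array([162.4,   8.4]), array([161,   0,   3,  20], dtype=int32)) [-424.8  541.2   38. ]
(np.int32(120), array([248.9, 160.9]), array([239, 150,  19,  21], dtype=int32)) [423.6  90.6  38. ]
(np.int32(54), array([210.7, 270.1]), array([201, 265,  22,  12], dtype=int32)) [ 590.  -274.4   38. ]
(np.int32(73), array([119. , 294.6]), array([109, 288,  21,  14], dtype=int32)) [ 456.1 -473.1   38. ]
side [100  63  50] [64 45 39]
rusk
(np.int32(233), array([302.9, 271.6]), array([290, 263,  26,  18], dtype=int32)) [ 524.6 -279.5   26. ]
(np.int32(242), array([286.4, 276.4]), array([274, 268,  26,  18], dtype=int32)) [ 483.8 -264.6   26. ]
(np.int32(254), array([273.6, 284.5]), array([262, 275,  25,  20], dtype=int32)) [ 443.2 -263.4   26. ]
(np.int32(567), array([501.8, 290.6]), array([488, 277,  24,  33], dtype=int32)) [ 819.5 -625.4   26. ]
dark
(np.int32(26), array([194.7, 193.2]), array([193, 190,   6,  10], dtype=int32)) [511.2 149.9  38. ]
(np.int32(56), array([202.4, 197.8]), array([194, 192,  16,  11], dtype=int32)) [514.4 115.9  38. ]
(np.int32(313), array([295.7, 265.2]), array([255, 252,  69,  32], dtype=int32)) [ 518.2 -260.9   38. ]
(np.int32(228), array([304.8, 293.7]), array([284, 276,  42,  35], dtype=int32)) [ 468.5 -339.2   38. ]
```

View pics/crop.png

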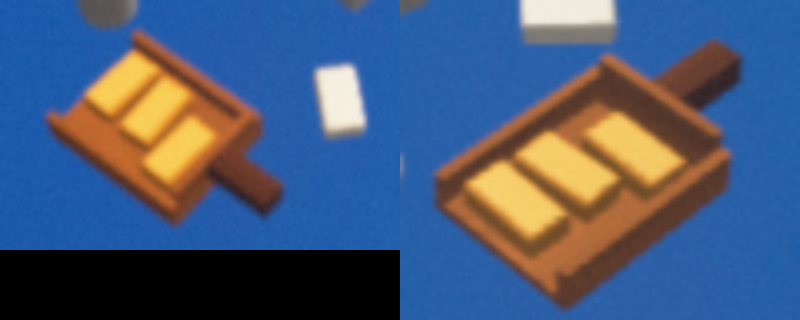

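The crop confirms the choice: the wooden tray with three yellow rusks, its handle running towards +x. The white block lies apart from it and the pink tray is out of the crop.

```bash
python3 - <<'E'
from h import *
np.set_printoptions(precision=1,suppress=True)
s,d=vision.camera_info('scene'),vision.camera_info('side')
S=lambda x,y:(140+x*.3-.35,215+y*.3-.35); D=lambda x,y:(245+(x-400)*.25-.35,235+y*.25-.35)
q=lambda n,a,z:print(n,*[cast(c,p,z) for c,p in a])
q('handle end top',[(s,S(275,195)),(d,D(727,50))],44)
q('handle start top',[(s,S(222,160)),(d,D(665,85))],44)
q('wall +y lip top',[(s,S(136,35)),(d,D(437,180))],34)
q('wall -y lip top',[(s,S(50,115)),(d,D(558,292))],34)
q('wall +y back',[(s,S(258,115)),(d,D(605,57))],44)
q('wall -y back',[(s,S(212,170)),(d,D(728,152))],44)
E
```

```text
handle end top [ 621.7 -264.4   44. ] [ 616.3 -270.9   44. ]
handle start top [ 568.4 -267.5   44. ] [ 564.3 -267.    44. ]
wall +y lip top [ 425.6 -220.2   34. ] [ 414.  -226.9   34. ]
wall -y lip top [ 426.4 -321.4   34. ] [ 408.  -335.1   34. ]
wall +y back [ 563.  -218.2   44. ] [ 555.  -224.6   44. ]
wall -y back [ 568.3 -279.1   44. ] [ 550.  -331.2   44. ]
```

Request:
{"method": "drive_tool", "body": {
  "commands": [
    [[0.01,-0.04,0,0,0,8,1],[0.02,-0.08,0,0,0,16,1],[0.02,-0.08,0,0,0,24,1],[0.02,-0.08,0,0,0,32,1],[0.02,-0.08,0,0,0,40,1],[0.02,-0.08,0,0,0,48,1],[0.02,-0.08,0,0,0,56,1],[0.02,-0.08,0,0,0,64,1],[0.02,-0.08,0,0,0,72,1],[0.02,-0.08,0,0,0,80,1],[0.02,-0.08,0,0,0,88,1],[0.02,-0.08,0,0,0,96.5,1],[0.02,-0.08,0,0,0,96.5,1]]
  ],
  "newtons": 40
}}

```text
time: 1.4
tcp_pos: [469.7, 20.1, 241.9]
ee_rot: [-3.136, 0.18, 0.001]
contact_force: [0.3, 0.7, -0.5]
opening: 85.9
grasp_force: 0.0
```

```bash
python3 - <<'E'
from h import *
ci=vision.camera_info('wrist');f=vision.grab_frame('wrist');np.save('pics/w1.npy',f)
cv2.imwrite('pics/w1.png',f[:,:,::-1]);print(ci,robot.read_state()['tcp_pos'],robot.read_state()['joints'])
E
```

```text
{'fx': 317.2818366885605, 'fy': 317.2818366885605, 'cx': 252.98086280582058, 'cy': 188.1871184169656, 'R': array([[-0.1142623 , -0.99345011, -0.00099869],
       [-0.95791753,  0.10990893,  0.26516794],
       [-0.26332136,  0.03125536, -0.96420172]]), 't': array([ 72.90342959, 410.9190006 , 501.40467537])} [469.76668838  20.05775117 241.99774136] [-1.95203530e-01  1.14371664e-01  1.71577762e+00 -1.30207313e-05
  1.31217253e+00  1.48585705e+00]
```

View pics/w1.png

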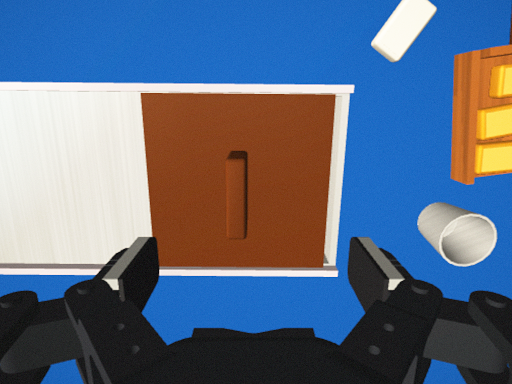

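The wrist view shows the hatch (brown) with its bar from (237,155) to (236,238). The box's -y rim corners are at (353,89) and (337,272), and the roof is to the left.

```bash
python3 - <<'E'
from h import *
np.set_printoptions(precision=1,suppress=True)
c=vision.camera_info('wrist')
for p,z in [((353,86),110),((338,275),110),((228,159),148),((245,159),148),((228,238),148),((243,238),148),((236,198),148),((141,93),106),((335,95),106),((152,268),106),((325,266),106)]: print(p,cast(c,p,z))
E
```

```text
(353, 86) [536.8 -68.1 110. ]
(338, 275) [369.4 -49.6 110. ]
(228, 159) [495.9  34.5 148. ]
(245, 159) [494.5  22.3 148. ]
(228, 238) [434.5  42.6 148. ]
(243, 238) [433.3  31.  148. ]
(236, 198) [466.   32.4 148. ]
(141, 93) [550.3 101.8 106. ]
(335, 95) [531.4 -54.6 106. ]
(152, 268) [393.5 123.5 106. ]
(325, 266) [377.8 -38.8 106. ]
```

Request:
{"method": "drive_tool", "body": {
  "commands": [
    [[-0.005,-0.012,0.04,0,0,0,1],[-0.005,-0.012,0.08,0,0,0,1],[-0.005,-0.012,0.105,0,0,0,1],[-0.005,-0.012,0.117,0,0,0,1],[-0.005,-0.012,0.117,0,0,0,1],[-0.005,-0.012,0.117,0,0,0,0],[-0.005,-0.012,0.117,0,0,0,0],[-0.005,-0.012,0.117,0,0,0,0],[-0.005,-0.012,0.117,0,0,0,0],[-0.005,-0.012,0.117,0,0,0,0],[-0.005,-0.012,0.117,0,0,0,0],[-0.005,-0.012,0.117,0,0,0,0]]
  ],
  "newtons": 25
}}

```text
time: 2.65
tcp_pos: [466.7, 32.5, 125.9]
ee_rot: [-3.136, 0.179, -0.002]
contact_force: [-0.7, 0.7, 5.8]
opening: 15.6
grasp_force: 29.1
```

Request:
{"method": "drive_tool", "body": {
  "commands": [
    [[0,-0.01,0,0,0,0,0],[0,-0.025,0,0,0,0,0],[0,-0.04,0,0,0,0,0],[0,-0.055,0,0,0,0,0],[0,-0.07,0,0,0,0,0],[0,-0.085,0,0,0,0,0],[0,-0.1,0,0,0,0,0],[0,-0.115,0,0,0,0,0],[0,-0.13,0,0,0,0,0],[0,-0.138,0,0,0,0,0],[0,-0.144,0,0,0,0,0],[0,-0.148,0,0,0,0,0],[0,-0.148,0,0,0,0,0]]
  ]
}}

```text
time: 3.95
tcp_pos: [484.9, 180.3, 125.9]
ee_rot: [-3.136, 0.178, -0.006]
contact_force: [4.4, 0.7, 1.8]
opening: 15.7
grasp_force: 28.9
```

Request:
{"method": "drive_tool", "body": {
  "commands": [
    [[0,-0.002,0,0,0,0,0],[0,-0.004,0,0,0,0,0],[0,-0.005,0,0,0,0,0],[0,-0.005,0,0,0,0,0]]
  ]
}}

```text
time: 4.35
tcp_pos: [485.4, 184.6, 126.0]
ee_rot: [-3.136, 0.178, -0.005]
contact_force: [5.3, -1.0, 3.2]
opening: 15.7
grasp_force: 28.8
```

Request:
{"method": "drive_tool", "body": {
  "commands": [
    [[0,-0.002,0,0,0,0,0],[0,-0.004,0,0,0,0,0],[0,-0.005,0,0,0,0,0],[0,-0.005,0,0,0,0,0]]
  ]
}}

```text
time: 4.75
tcp_pos: [485.5, 185.5, 125.9]
ee_rot: [3.13, -0.177, 0.003]
contact_force: [4.5, -19.8, 5.9]
opening: 15.7
grasp_force: 31.1
```

Request:
{"method": "drive_tool", "body": {
  "commands": [
    [[0,-0.001,0,0,0,0,0],[0,-0.002,0,0,0,0,0],[0,-0.003,0,0,0,0,0],[0,-0.003,0,0,0,0,0]]
  ]
}}

```text
time: 5.15
tcp_pos: [485.5, 185.6, 125.9]
ee_rot: [3.125, -0.176, 0.002]
contact_force: [1.5, -31.3, 10.2]
opening: 15.5
grasp_force: 35.0
```

Force rose to 31 N at the end stop. Next I relax the push, release the bar and rise.

Request:
{"method": "drive_tool", "body": {
  "commands": [
    [[0,0.005,0,0,0,0,0],[0,0.006,0,0,0,0,0.4],[0,0.006,0,0,0,0,0.8],[0,0.006,0,0,0,0,0.8],[0,0.006,0,0,0,0,0.8],[0,0.006,-0.03,0,0,0,1],[0,0.006,-0.08,0,0,0,1],[0,0.006,-0.13,0,0,0,1],[0,0.006,-0.13,0,0,0,1]]
  ]
}}

```text
time: 6.05
tcp_pos: [487.4, 187.7, 262.6]
ee_rot: [-3.134, 0.176, -0.02]
contact_force: [0.4, 0.5, 0.1]
opening: 85.5
grasp_force: 0.0
```

```bash
python3 - <<'E'
from h import *
np.set_printoptions(precision=1,suppress=True)
f=vision.grab_frame('scene'); c=vision.camera_info('scene')
cv2.imwrite('pics/s2.png',cv2.resize(f[60:300,120:360,::-1],(600,600),interpolation=cv2.INTER_CUBIC))
E
```

```text
(no output)
```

View pics/s2.png

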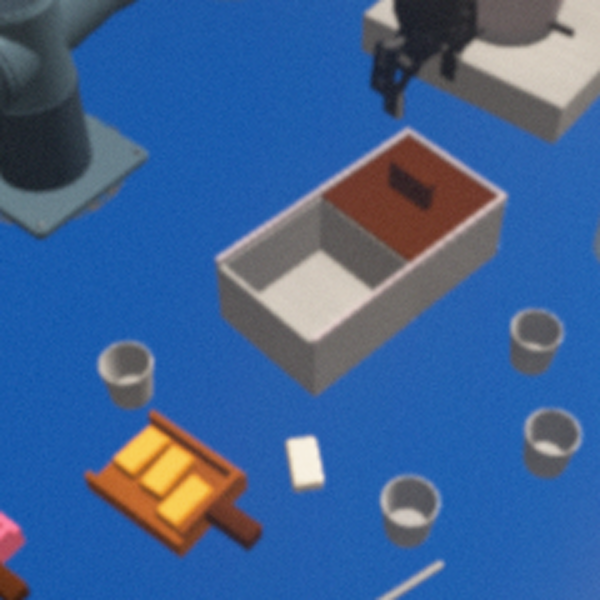

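The hatch is fully over the roofed half and the well stands open. The tray is undisturbed. Next I move over the tray handle.

Request:
{"method": "drive_tool", "body": {
  "commands": [
    [[0.01,0.03,0,0,0,0,1],[0.03,0.08,0,0,0,0,1],[0.045,0.13,0,0,0,0,1],[0.06,0.18,0,0,0,0,1],[0.075,0.225,0,0,0,0,1],[0.09,0.27,0,0,0,0,1],[0.105,0.315,0,0,0,0,1],[0.12,0.36,0,0,0,0,1],[0.135,0.4,0,0,0,-5.5,1],[0.148,0.439,0,0,0,-5.5,1],[0.148,0.439,0,0,0,-5.5,1],[0.148,0.439,0,0,0,-5.5,1]]
  ]
}}

```text
time: 7.3
tcp_pos: [580.6, -266.5, 252.8]
ee_rot: [-3.139, 0.03, 0.005]
contact_force: [0.2, 0.5, 0.7]
opening: 85.7
grasp_force: 0.0
```

```bash
python3 - <<'E'
from h import *
np.set_printoptions(precision=1,suppress=True)
c=vision.camera_info('wrist');f=vision.grab_frame('wrist');H=hsv(f)
cv2.imwrite('pics/w3.png',f[:,:,::-1])
np.save('pics/w3.npy',f)
E
```

```text
(no output)
```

View pics/w3.png

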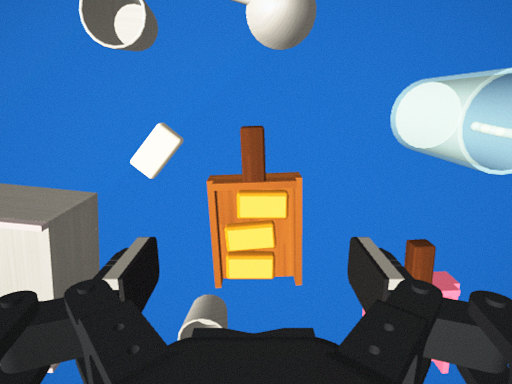

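The wrist view shows the wooden handle from (252,128) to (254,181). The tray's lip corners are at (217,287) and (299,285). The cup near the lip is at (205,315), and the gripper fingers are clear of everything.

```bash
python3 - <<'E'
from h import *
np.set_printoptions(precision=1,suppress=True)
c=vision.camera_info('wrist')
for p,z in [((252,128),44),((254,181),44),((217,287),32),((299,285),32),((207,180),44),((301,176),44),((207,180),44),((185,340),60)]: print(p,cast(c,p,z))
E
```

```text
(252, 128) [ 617.3 -265.1   44. ]
(254, 181) [ 559.2 -266.3   44. ]
(217, 287) [ 418.5 -217.    32. ]
(299, 285) [ 419.8 -320.8   32. ]
(207, 180) [ 561.2 -214.1   44. ]
(301, 176) [ 564.1 -318.3   44. ]
(207, 180) [ 561.2 -214.1   44. ]
(185, 340) [ 363.1 -178.1   60. ]
```

Request:
{"method": "drive_tool", "body": {
  "commands": [
    [[0.01,0,0.045,0,0,-2,1],[0.011,0,0.09,0,0,-2,1],[0.011,0,0.135,0,0,-2,1],[0.011,0,0.17,0,0,-2,1],[0.011,0,0.2,0,0,-2,1],[0.011,0,0.22,0,0,-2,1],[0.011,0,0.228,0,0,-2,1],[0.011,0,0.228,0,0,-2,1],[0.011,0,0.228,0,0,-2,0],[0.011,0,0.228,0,0,-2,0],[0.011,0,0.228,0,0,-2,0],[0.011,0,0.228,0,0,-2,0],[0.011,0,0.228,0,0,-2,0],[0.011,0,0.228,0,0,-2,0],[0.011,0,0.228,0,0,-2,0]]
  ],
  "newtons": 80
}}

```text
time: 8.85
tcp_pos: [592.8, -266.9, 28.4]
ee_rot: [3.141, 0.027, 0.002]
contact_force: [-0.3, 0.3, 7.4]
opening: 24.7
grasp_force: 78.2
```

Request:
{"method": "drive_tool", "body": {
  "commands": [
    [[0,0,-0.01,0,0,0,0],[0,0,-0.025,0,0,0,0],[0,0,-0.045,0,0,0,0],[0,0,-0.07,0,0,0,0],[0,0,-0.095,0,0,0,0],[0,0,-0.12,0,0,0,0],[0,0,-0.145,0,0,0,0],[0,0,-0.17,0,0,0,0],[0,0,-0.19,0,0,0,0],[0,0,-0.2,0,0,0,0],[0,0,-0.2,0,0,0,0]]
  ]
}}

```text
time: 9.95
tcp_pos: [592.9, -267.0, 229.6]
ee_rot: [3.139, 0.027, 0.005]
contact_force: [0.7, 0.0, -2.0]
opening: 25.0
grasp_force: 78.6
```

```bash
python3 - <<'E'
from h import *
f=vision.grab_frame('side');cv2.imwrite('pics/d4.png',f[:,:,::-1])
E
```

```text
(no output)
```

View pics/d4.png

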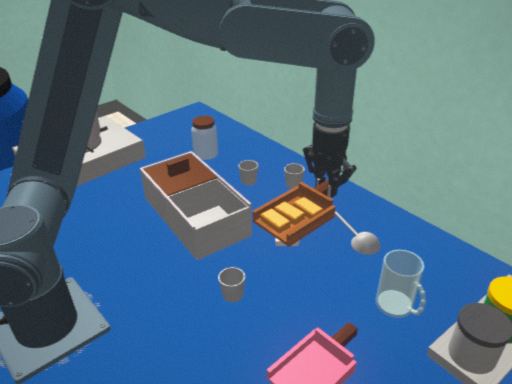

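The side view shows the tray held level at about (295,212) with the three rusks still in it. Next I carry it over the well.

Request:
{"method": "drive_tool", "body": {
  "commands": [
    [[0.002,-0.008,0,0,0,0,0],[0.006,-0.024,0,0,0,0,0],[0.012,-0.048,0,0,0,0.5,0],[0.018,-0.073,0,0,0,1,0],[0.024,-0.098,0,0,0,2,0],[0.03,-0.123,0,0,0,3,0],[0.036,-0.148,0,0,0,4,0],[0.042,-0.173,0,0,0,5,0],[0.048,-0.198,0,0,0,6,0],[0.055,-0.223,0,0,0,7,0],[0.061,-0.247,0,0,0,7.3,0],[0.065,-0.263,0,0,0,7.3,0],[0.067,-0.271,0,0,0,7.3,0],[0.067,-0.271,0,0,0,7.3,0]]
  ]
}}

```text
time: 11.4
tcp_pos: [654.4, 6.9, 226.8]
ee_rot: [-3.137, 0.169, 0.001]
contact_force: [0.4, -1.5, -2.6]
opening: 25.0
grasp_force: 78.7
```

Request:
{"method": "drive_tool", "body": {
  "commands": [
    [[-0.001,0,0,0,2,0,0],[-0.002,0,0,0,5,0,0],[-0.004,0,0.005,0,7.5,0,0],[-0.006,0,0.01,0,10,0,0],[-0.009,0,0.015,0,12.5,0,0],[-0.011,0,0.021,0,15,0,0],[-0.014,0,0.027,0,17.5,0,0],[-0.017,0,0.032,0,20,0,0],[-0.017,0,0.032,0,20,0,0]]
  ]
}}

```text
time: 12.3
tcp_pos: [635.0, 6.6, 193.7]
ee_rot: [3.071, -0.171, 0.536]
contact_force: [-0.9, -0.8, -1.9]
opening: 24.9
grasp_force: 78.8
```

```bash
python3 - <<'E'
from h import *
f=vision.grab_frame('scene')[90:240,170:370];g=vision.grab_frame('side')[130:280,120:320]
cv2.imwrite('pics/b5.png',cv2.resize(np.hstack([f,g])[:,:,::-1],(800,300)))
E
```

```text
(no output)
```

View pics/b5.png

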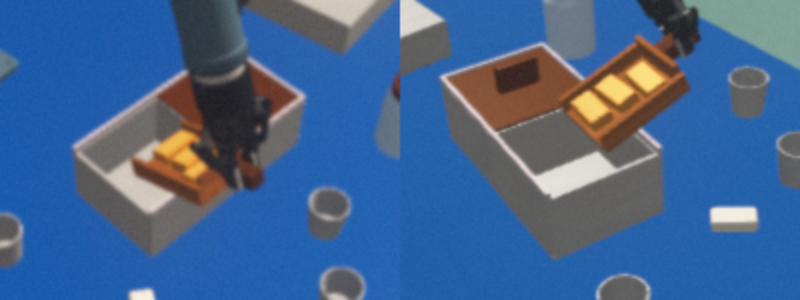

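The tray is tipped 20 degrees. Its lip is above the middle of the well and inside the rim on both sides, and the rusks are still in it. Next I tip further.

Request:
{"method": "drive_tool", "body": {
  "commands": [
    [[-0.0015,0,-0.0065,0,2.5,0,0],[-0.003,0,-0.013,0,5,0,0],[-0.005,0,-0.0195,0,7.5,0,0],[-0.0075,0,-0.026,0,10,0,0],[-0.01,0,-0.0325,0,12.5,0,0],[-0.013,0,-0.0385,0,15,0,0],[-0.016,0,-0.045,0,17.5,0,0],[-0.02,0,-0.0515,0,20,0,0],[-0.0235,0,-0.058,0,22.5,0,0],[-0.027,0,-0.065,0,25,0,0],[-0.0315,0,-0.071,0,27.5,0,0],[-0.036,0,-0.0775,0,30,0,0],[-0.036,0,-0.0775,0,30,0,0],[-0.036,0,-0.0775,0,30,0,0],[-0.036,0,-0.0775,0,30,0,0],[-0.036,0,-0.0775,0,30,0,0]]
  ]
}}

```text
time: 14.0
tcp_pos: [576.4, 9.2, 264.5]
ee_rot: [2.819, -0.148, 1.293]
contact_force: [-0.2, 0.7, -1.9]
opening: 24.8
grasp_force: 79.0
```

```bash
python3 - <<'E'
from h import *
f=vision.grab_frame('scene')[90:240,170:370];g=vision.grab_frame('side')[130:280,120:320]
cv2.imwrite('pics/b6.png',cv2.resize(np.hstack([f,g])[:,:,::-1],(800,300)))
E
```

```text
(no output)
```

View pics/b6.png

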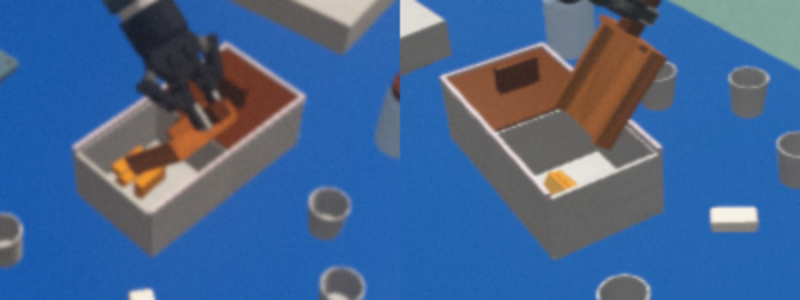

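Both views show the tray empty and rusks in the well at about (140,170) in the left half and (560,180) in the right half. I lift while still tipped, then count yellow pixels.

Request:
{"method": "drive_tool", "body": {
  "commands": [
    [[0.011,0,-0.01,0,0,0,0],[0.03,0,-0.026,0,0,0,0],[0.053,0,-0.046,0,0,0,0],[0.068,0,-0.059,0,0,0,0],[0.068,0,-0.059,0,0,0,0]]
  ]
}}

```text
time: 14.6
tcp_pos: [577.0, 8.4, 358.9]
ee_rot: [2.813, -0.148, 1.302]
contact_force: [-0.5, -0.4, -1.0]
opening: 24.6
grasp_force: 79.1
```

```bash
python3 - <<'E'
from h import *
np.set_printoptions(precision=1,suppress=True)
o=[]
for n in('scene','side','wrist'):
    f=vision.grab_frame(n);o.append(f);H=hsv(f);c=vision.camera_info(n);np.save(f'pics/r_{n}.npy',f)
    for b in blobs((abs(H[...,0].astype(int)-20)<8)&(H[...,1]>110)&(H[...,2]>110)): print(n,b[:3],cast(c,b[1],25))
s=robot.read_state();print(s['tcp_pos'],s['ee_rot'],s['contact_force'])
E
```

```text
scene (np.int32(367), array([239.2, 174.2]), array([226, 163,  27,  23], dtype=int32)) [428.   37.1  25. ]
side (np.int32(113), array([198.8, 220.5]), array([192, 215,  16,  12], dtype=int32)) [453.7  50.9  25. ]
side (np.int32(692), array([501.3, 293.1]), array([488, 277,  24,  38], dtype=int32)) [ 812.4 -628.    25. ]
wrist (np.int32(146), array([286.9, 318. ]), array([283, 304,  10,  23], dtype=int32)) [606.8 -39.7  25. ]
wrist (np.int32(142), array([218.8, 319. ]), array([214, 307,  10,  21], dtype=int32)) [615.3  54.1  25. ]
wrist (np.int32(33), array([358.8, 354.9]), array([355, 351,   8,   9], dtype=int32)) [ 552.3 -125.4   25. ]
wrist (np.int32(38), array([146.3, 355.9]), array([143, 352,   8,   9], dtype=int32)) [579.6 150.2  25. ]
[574.7   9.1 352.4] [ 2.8 -0.1  1.3] [-0.8  1.  -1.7]
```

```bash
python3 - <<'E'
import numpy as np,cv2
a,b,w=[np.load(f'pics/r_{n}.npy') for n in('scene','side','wrist')]
A=cv2.resize(a[145:205,205:285],(400,300),interpolation=cv2.INTER_CUBIC);B=cv2.resize(b[80:230,170:370],(400,300))
W=cv2.resize(w[240:384,120:390],(533,284)); W=cv2.copyMakeBorder(W,0,16,0,267,cv2.BORDER_CONSTANT)
cv2.imwrite('pics/c7.png',np.vstack([np.hstack([A,B]),W])[:,:,::-1])
E
```

```text
(no output)
```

View pics/c7.png

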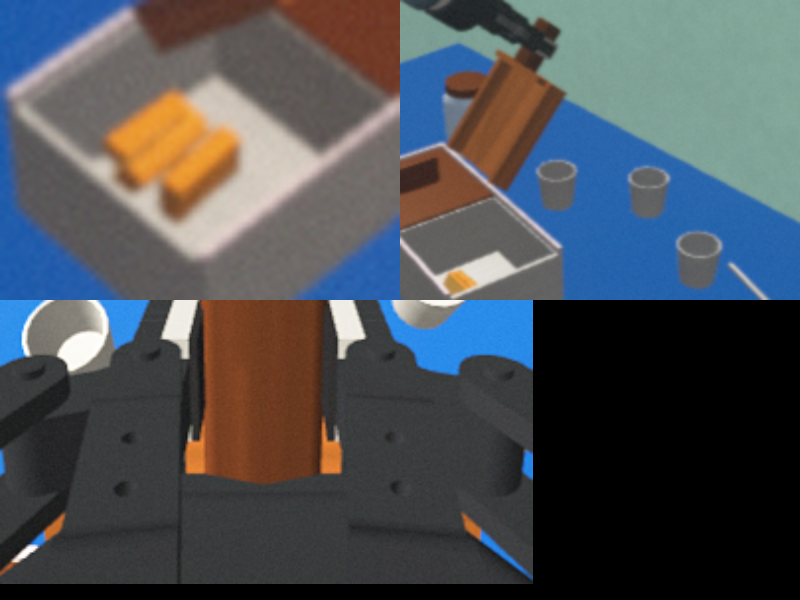

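The top-left crop shows all three rusks lying in the well around (170,150), and the side crop shows the tray empty. Next I level the tray.

Request:
{"method": "drive_tool", "body": {
  "commands": [
    [[0,0,0,0,-3,0,0],[0,0,0,0,-9,0,0],[0,0,0,0,-16,0,0],[0,0,0,0,-23,0,0],[0,0,0,0,-30,0,0],[0,0,0,0,-37,0,0],[0,0,0,0,-44,0,0],[0,0,0,0,-50,0,0],[0,0,0,0,-50,0,0],[0,0,0,0,-50,0,0]]
  ]
}}

```text
time: 15.75
tcp_pos: [575.7, 8.9, 351.8]
ee_rot: [-3.13, 0.16, 0.022]
contact_force: [0.3, -0.3, -1.2]
opening: 24.8
grasp_force: 78.9
```

Request:
{"method": "drive_tool", "body": {
  "commands": [
    [[0.003,0.015,0,0,0,0,0],[0.008,0.05,0,0,0,-1,0],[0.015,0.09,0,0,0,-2,0],[0.022,0.13,0,0,0,-3,0],[0.03,0.17,0.02,0,0,-5,0],[0.037,0.21,0.05,0,0,-6,0],[0.042,0.245,0.08,0,0,-7,0],[0.045,0.265,0.11,0,0,-7,0],[0.045,0.273,0.15,0,0,-7,0],[0.045,0.273,0.19,0,0,-7,0],[0.045,0.273,0.23,0,0,-7,0],[0.045,0.273,0.26,0,0,-7,0],[0.045,0.273,0.28,0,0,-7,0],[0.045,0.273,0.28,0,0,-7,0],[0.045,0.273,0.28,0,0,-7,0]]
  ]
}}

```text
time: 17.25
tcp_pos: [588.6, -265.8, 73.4]
ee_rot: [-3.135, -0.03, 0.016]
contact_force: [-0.3, 0.4, -1.5]
opening: 24.7
grasp_force: 78.9
```

Request:
{"method": "drive_tool", "body": {
  "commands": [
    [[0,0,0.01,0,0,0,0],[0,0,0.02,0,0,0,0],[0,0,0.03,0,0,0,0],[0,0,0.036,0,0,0,0],[0,0,0.04,0,0,0,0],[0,0,0.043,0,0,0,0],[0,0,0.045,0,0,0,0],[0,0,0.046,0,0,0,0],[0,0,0.046,0,0,0,0]]
  ]
}}

```text
time: 18.15
tcp_pos: [588.6, -264.8, 28.0]
ee_rot: [-3.134, -0.031, 0.018]
contact_force: [-1.8, 3.3, 8.3]
opening: 24.3
grasp_force: 80.4
```

The tray is in contact with the board. Next I release and rise.

Request:
{"method": "drive_tool", "body": {
  "commands": [
    [[0,0,0,0,0,0,0],[0,0,0,0,0,0,0],[0,0,0,0,0,0,0.4],[0,0,0,0,0,0,0.8],[0,0,0,0,0,0,1],[0,0,0,0,0,0,1],[0,0,0,0,0,0,1],[0,0,-0.02,0,0,0,1],[0,0,-0.06,0,0,0,1],[0,0,-0.11,0,0,0,1],[0,0,-0.16,0,0,0,1],[0,0,-0.2,0,0,0,1],[0,0,-0.2,0,0,0,1],[0,0,-0.2,0,0,0,1]]
  ]
}}

```text
time: 19.55
tcp_pos: [591.1, -266.7, 227.4]
ee_rot: [-3.135, -0.031, 0.015]
contact_force: [-0.6, -0.1, -0.3]
opening: 85.4
grasp_force: 0.0
```

```bash
python3 - <<'E'
from h import *
np.set_printoptions(precision=1,suppress=True)
for n in('scene','side'):
    f=vision.grab_frame(n);H=hsv(f);c=vision.camera_info(n)
    for b in blobs((abs(H[...,0].astype(int)-20)<8)&(H[...,1]>110)&(H[...,2]>110)): print('yellow',n,b[:2])
    for b in blobs(((H[...,0]<15)|(H[...,0]>172))&(H[...,1]>90)&(H[...,2]<190),60): print('brown',n,b[:3],cast(c,b[1],20))
    a=np.load(f'pics/{n}.npy');H=hsv(a)
    for b in blobs(((H[...,0]<15)|(H[...,0]>172))&(H[...,1]>90)&(H[...,2]<190),60): print('  before',n,b[:3],cast(c,b[1],20))
c=vision.camera_info('wrist');f=vision.grab_frame('wrist');H=hsv(f);np.save('pics/w9.npy',f)
for b in blobs((H[...,0]<16)&(H[...,1]>120)&(H[...,2]<250),300): print('wrist',b[:3],cv2.minAreaRect(cv2.findNonZero(b[3].astype(np.uint8))))
E
```

```text
yellow scene (np.int32(394), array([239.2, 174.7]))
brown scene (np.int32(1704), array([118.6,  21.6]), array([93,  0, 50, 50], dtype=int32)) [-516.3  369.3   20. ]
brown scene (np.int32(1668), array([282.9, 138.9]), array([249, 115,  69,  49], dtype=int32)) [439.1 252.3  20. ]
brown scene (np.int32(271), array([377.7, 132.8]), array([367, 125,  22,  16], dtype=int32)) [671.5 481.   20. ]
brown scene (np.int32(69), array([244.1, 182.3]), array([237, 174,  16,  15], dtype=int32)) [458.   24.7  20. ]
brown scene (np.int32(1251), array([192.6, 255. ]), array([154, 229,  69,  51], dtype=int32)) [ 512.8 -264.3   20. ]
brown scene (np.int32(383), array([115.7, 290. ]), array([ 96, 274,  35,  31], dtype=int32)) [ 429.9 -466.4   20. ]
  before scene (np.int32(2655), array([129.8,  20.3]), array([93,  0, 71, 46], dtype=int32)) [-487.5  406.4   20. ]
  before scene (np.int32(268), array([377.8, 132.8]), array([367, 125,  22,  16], dtype=int32)) [671.7 481.2  20. ]
  before scene (np.int32(1932), array([247.4, 164.7]), array([212, 140,  72,  52], dtype=int32)) [420.   87.5  20. ]
  before scene
[... 928 characters left out ...]
 array([205.6, 199.9]), array([167, 177,  78,  48], dtype=int32)) [528.8 122.1  20. ]
  before side (np.int32(1762), array([295.4, 277.4]), array([254, 246,  75,  65], dtype=int32)) [ 501.8 -277.2   20. ]
  before side (np.int32(272), array([344. , 333.9]), array([331, 323,  25,  23], dtype=int32)) [ 461.2 -462.    20. ]
wrist (np.int32(11733), array([253.1, 234.5]), array([203, 140, 102, 168], dtype=int32)) ((253.1976318359375, 223.2023468017578), (101.05184936523438, 166.64732360839844), 0.6740369200706482)
wrist (np.int32(620), array([429.1, 273.3]), array([413, 262,  32,  30], dtype=int32)) ((429.7626953125, 272.78607177734375), (36.02486038208008, 23.11505126953125), 25.641006469726562)
```

The tray's outline matches its starting footprint, so it is flat on the board and released. The rusks are in the well and the hatch is open.

```bash
python3 -c "
from cell import robot
print(robot.job_done())"
```

```text
the job is handed in; nothing more can be done
None
```

The job is handed in: the hatch is at its end stop, all three rusks are in the well, and the empty tray is released flat on the board about where it started; the hand-in returned no verdict.

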